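Slide the corner tile home in the tea tray

TASK

The tea tray on the stall is half tiled, and the blue tile with the yellow star, lying askew in its empty part, belongs in the tray's empty corner, beside the two tiles laid there dry. With the fingertips only, push it straight across until its side lies flat against the tray's long rail on the side away from you, before it comes level with those two tiles; then slide it along, keeping it against that rail, past the two tiles until it is fully home and snug against both rails of the corner. Never pick the tile up, do not disturb the laid tiles, and leave everything else on the table where it stands.

Things in the scene. Friction and masses are not known exactly. Their poses are not given: they have to be found in the camera images.
- tray: Wooden tea tray, dark rails, brass end handles; on a non-slip mat, it does not move when pushed. Origin: centre of its underside, on the table. x points across it away from the robot, y along it to the robot's left (tray turned up to 0.45 rad), z up. Pale inner floor 12 mm above the table, between the rails 214 mm (tray x -107 to +107) by 324 mm (y -162 to +162).
- far_rail (a point): Middle of the far long rail's inner face, at its top edge (tray x +107, y 0, 28 mm above the table). Axes as the tray's. All four rails are 14 mm wide with tops 28 mm above the table (16 mm above the inner floor); the brass handles stay below 30 mm and reach 28 mm beyond the tray's ends.
- glued_tiles (a point): Near right-hand end of the glued tiles (tray x -80, y -133 mm, on the tile's top, 22 mm above the table). Glued green and cream tiles, tops 10 mm above the inner floor, fill the near row (tray x -105 to -55) from end to end and the left third of the next row (x -51 to -1, y from +58 to +162). The rest of the floor is bare but for the three loose tiles.
- corner_seat (a point): Where the centre of the blue tile's underside belongs in the tray: on the inner floor, 25 mm from the far long rail and 25 mm from the left end rail (tray x +82, y +137 mm). Axes as the tray's.
- corner_tile: The tile to be slid: 50 x 50 mm, 10 mm thick, about 40 to 80 g, cobalt blue with a yellow eight-point star. Loose, flat on the tray's inner floor in its bare right-hand half, askew by up to 0.6 rad and at least 20 mm from the rails. Origin: centre of its underside; x and y square to its sides, z up. Any side may go against the rail. It slides easily when pushed at an edge low down.
- laid_a: Cream tile with a green star, 50 x 50 x 10 mm, 55 g, laid dry (loose) at tray x +28, y +137 mm, against the corner tile's place: 4 mm more than a tile's width is left between it and the far rail. Origin: centre of its underside; axes as the tray's. To be left where it is.
- laid_b: Green tile with a cream star, same size, laid dry (loose) at tray x +28, y +83 mm, so that its right-hand edge is at tray y +58 mm. Origin: centre of its underside. To be left where it is.
- tagine_small: Miniature blue and turquoise tagine, 84 mm wide, 97 mm high, on the table beyond the tray's far rail. Origin: centre of its underside. Bystander.
- dip_bowl: Small red bowl, 92 mm wide, 34 mm high, on the table beyond the tray's far rail. Origin: centre of its underside. Bystander.
- mug_striped: Cream mug with green stripes, 76 mm wide, 85 mm high, at the side of the table. Origin: centre of its underside. Bystander.
- tea_glass: Green tea glass, 56 mm wide, 85 mm high, at the side of the table. Origin: centre of its underside. Bystander.
- adhesive_tub: White tub with a blue lid, 84 mm wide, 85 mm high, at the side of the table. Origin: centre of its underside. Bystander.
- spare_tiles: Bundle of four spare tiles, about 54 mm square, 40 mm high, at the side of the table. Origin: centre of its underside. Bystander.
- rubber_mallet: Mallet with a black rubber head, 260 mm long, lying near the right-hand side of the robot. Bystander.
Mind the look-alikes: they are no part of the job. What is shaped like the corner_tile but red is not meant.

How it is judged:
On the way:
1. the blue tile lies flat against the far long rail (within 4 mm, square to it within 7 degrees) before coming level with the dry-laid tiles (x of corner_tile in the frame of tray above 0.078 m and y of corner_tile in the frame of tray below 0.03 m and (angle between the x axis of corner_tile and the x axis of tray, either way round below 0.12 rad or angle between the x axis of corner_tile and the y axis of tray, either way round below 0.12 rad) and z of corner_tile in the frame of tray below 0.016 m), for 0.2 s.
At the end, for the whole second after the job is handed in: The blue tile lies flat on the tray's floor in the empty corner, at rest, within 3 mm of both rails and square to them within about 3 degrees; the two dry-laid tiles are within 6 mm of where they began and everything else within 15 mm (x of corner_tile in the frame of tray between 0.079 and 0.086 m and y of corner_tile in the frame of tray between 0.134 and 0.141 m and z of corner_tile in the frame of tray between 0.008 and 0.015 m and angle between corner_tile's own z axis and vertical below 0.06 rad and (angle between the x axis of corner_tile and the x axis of tray, either way round below 0.06 rad or angle between the x axis of corner_tile and the y axis of tray, either way round below 0.06 rad) and linear speed of corner_tile below 0.01 m/s and distance of each of laid_a, laid_b from where it was at the start of the episode below 0.006 m and distance of each of tagine_small, dip_bowl, mug_striped, tea_glass, adhesive_tub, spare_tiles, rubber_mallet from where it was at the start of the episode below 0.015 m); the robot touches nothing.
It fails at once if the blue tile is lifted (more than 8 mm off the tray's floor) or tipped up (more than 0.35 rad) (z of corner_tile in the frame of tray above 0.02 m or angle between corner_tile's own z axis and vertical above 0.35 rad).
It fails at once if the blue tile is more than 7 mm off the far rail once it has come level with the dry-laid tiles (y of corner_tile in the frame of tray above 0.036 m and x of corner_tile in the frame of tray below 0.075 m).
It fails at once if a dry-laid tile is shifted by more than 10 mm (distance of any of laid_a, laid_b from where it was at the start of the episode above 0.01 m).
It fails at once if another thing on the table is shifted by more than 25 mm (distance of any of tagine_small, dip_bowl, mug_striped, tea_glass, adhesive_tub, spare_tiles, rubber_mallet from where it was at the start of the episode above 0.025 m).
It also fails if it takes over 54 s, if anything falls off the work surface, if the arm or the gripper's body presses on something with over 40 N, if the wrist force passes 120 N, or if a joint passes its speed limit or range.

ROBOT

A 6-joint arm with a two-finger parallel gripper is mounted at the origin on the work surface. World frame = base frame: x ahead of the robot, y to its left, z up, the work surface at z = 0. Lengths are in m, angles in rad, forces in N, time in s.
With the tool pointing down it reaches from about 0.275 to 0.75 m from the base axis. Payload 10.2 kg.
Tool frame: the origin (TCP) lies midway between the tips of the shut fingers; the grasp point (between the pads) lies 19 mm behind it; z points along the fingers, y is the direction in which the jaws open and shut (so a half turn about z gives the same grasp; the last joint's range is limited). The gripper opens to 85 mm and grips with 20 to 120 N. Pads are 22 mm wide; open, the fingers measure 114 mm over their backs; the gripper's body (76 mm by 85 mm) begins 54 mm behind the grasp point. The pads swing forward as they close: fully open they stand 13 mm farther back than shut.
Start: joints at [-1.344, 0.313, 1.498, -0, 1.331, -0.223], TCP at [0.228, -0.473, 0.231] pointing down, gripper open.
Joint ranges: [-2.94, 2.94], [-0.97, 2.17], [0.19, 2.56], [-1.23, 4.37], [0.02, 3.11], [-2.88, 2.88]. Speed limits (rad/s): [2.39, 2.39, 3.01, 3.14, 3.14, 3.14].

INTERFACE

Orientations are given as [roll, pitch, yaw] about the fixed x, y, z axes, in that order (R = Rz(yaw) Ry(pitch) Rx(roll)).
In Python, from bench import manip gives the robot as it stands. The module is installed in compiled form; this text tells all that it offers.
- The arm moves only by the tool move_arm, never from a script. Its argument "targets" is a list of rows, each an object with "linear": the shift along the tool's x, y, z normalised to -1 to 1, where 1 is 120 mm, a list of three; "rot": the turn, a rotation vector about the tool's x, y, z normalised to -1 to 1, where 1 is 0.5 rad, a list of three. A call has 1 to 12 rows; each row shifts and turns the commanded pose from where the row before left it, along the tool's axes as they then stand; what a row does not reach is not made up. A row lasts 1/12 s, in which the tool goes at most 41.7 mm and 7.16 degrees, less where a joint would pass 70% of its speed; a pose out of reach is approached as far as the arm can. A call with a number of a shift or a turn outside -1 to 1 is refused whole. A call with a gripper value outside its range is refused whole. "hand" is the closure, from -1 (fully open) to 1 (shut), so that 0 is half open, set as the call begins (left out, the last holds). The fingers move at their own pace and stop on an object; the grip force is fixed at half the most. Time passes only in rows, so rows that do not move let the fingers close. It gives the time, the measured TCP pose, the force and the opening at its end, in the units of the state.
- manip.state(): the state, without advancing time (a new reading comes with each control period).
- manip.get_image(name): name is "side" or "top"; returns (picture, depth): 384x512x3 uint8, blue, green, red; 384x512 float32, m along the optical axis (not along the pixel's ray), 0 where there is no reading.
- manip.camera_info(name): a dict with "fx", "fy", "cx", "cy" (pixels), "origin" and "attitude" of the camera in the world. Camera axes: x right, y up, looking along -z (the intrinsics and any distortion apply to the point x, -y, -z); pixel columns grow to the right and rows downward; lengths in m; the calibration is good to about 2 mm. A picture is of the moment at which its call begins. camera_info takes no time and is no camera call.
- manip.job_done(): hands the job in, once; it reports no verdict.
Trained networks look in the newest picture that a camera, given by its name, has taken for a name from the list of things; names that differ only in an ending like _2 or _b are one class to them, and where a whole thing is asked for, a point or a joint stands for the part that bears it (a point fixed in the world has none). Each returns a list of dicts, best first, with "conf" (0 to 1); they miss things now and then, are a little off and sometimes report something else, mostly with a low value. They report only what shows in the picture. A call takes as long as a camera call. They do not tell look-alikes from the thing itself.
- manip.silhouettes(camera, query): "mask" (384x512 bool, what is visible of it) and "rect" ([left, top, right, bottom] in pixels, round what is visible of it).
- manip.landmark_of(camera, query): "location" ([row, column] in pixels: a listed point, or the origin of a listed thing).
The state is a dict: "clock": time; "joint_positions": joint angles; "dq": joint speeds; "joint_torque": joint torques, N m; "tool_pos": TCP position; "orientation": TCP orientation; "contact_force": force on the tool from outside, world axes, zero at the start; "torque": the same for the moment, N m; "opening": finger opening in m.
Only numpy, scipy, OpenCV 4.12 (cv2) and the standard library are available. Lean on these libraries where they do the work, as an engineer would, in place of code of your own. Each camera call takes 0.05 s, during which the arm holds its last target.

## Working session

There is one attempt and no reset: what is moved stays moved. The work goes in short steps, Python scripts to look and compute and a tool call to move; the robot and the scene stay as the last step left them, time stands still between calls to the robot, and variables do not carry over. Pictures are saved under pics/ and viewed, and the job is handed in when it is done.

Besides the shell and the picture viewer there is one more tool, called after ">>>" as name(argument=value, ...) on one line, values as JSON. move_arm: Moves the arm, as the interface text tells. Its arguments: {"type":"object","properties":{"targets":{"type":"array"},"hand":{"type":"number"}},"required":["targets"]}

```bash
mkdir -p pics; ls
cat > h.py <<'E'
import numpy as np, cv2
from bench import manip
from scipy.spatial.transform import Rotation as R
def cam(n):
    c=manip.camera_info(n); return c
def rot(c):
    a=np.array(c["attitude"],float)
    if a.shape==(3,3): return a
    if a.size==4: return R.from_quat(a).as_matrix()
    return R.from_euler('xyz',a).as_matrix()
def at_z(c,uv,z):
    uv=np.atleast_2d(np.array(uv,float))
    d=np.c_[(uv[:,0]-c["cx"])/c["fx"],-(uv[:,1]-c["cy"])/c["fy"],-np.ones(len(uv))]
    d=d@rot(c).T; o=np.array(c["origin"])
    t=(z-o[2])/d[:,2]
    return o+d*t[:,None]
E
python3 - <<'E'
from h import *
s=manip.state(); print(s)
for n in("top","side"):
    print(n,cam(n))
    im,d=manip.get_image(n); cv2.imwrite(f"pics/{n}0.png",im); np.save(f"{n}0.npy",d)
E
```

```text
pics
{'clock': 0.0, 'joint_positions': array([-1.34440094e+00,  3.13421718e-01,  1.49846044e+00, -2.77821259e-05,
        1.33099794e+00, -2.23403310e-01]), 'dq': array([-0.00038399, -0.00057072, -0.00092634, -0.00017908,  0.00149878,
       -0.0009684 ]), 'joint_torque': array([-1.86668825e-03, -4.12272441e+01, -2.59743798e+01, -2.71074186e-04,
        4.15659844e-03,  8.41257474e-06]), 'tool_pos': array([ 0.22818125, -0.47252235,  0.23074076]), 'orientation': array([-3.14033122e+00, -2.58925784e-04,  4.49805152e-01]), 'contact_force': array([ 0.52198858, -0.388948  ,  0.16580683]), 'torque': array([-0.02461857,  0.05494041, -0.00917734]), 'opening': 0.08545802255226183}
top {'fx': 439.3685336270166, 'fy': 439.3685336270166, 'cx': 251.85978915611662, 'cy': 196.11382323099176, 'origin': array([ 0.41868097, -0.00979682,  1.19251576]), 'attitude': array([ 0.07419728,  0.01423317, -1.56218162])}
side {'fx': 440.5915087219785, 'fy': 440.5915087219785, 'cx': 249.4939889518252, 'cy': 202.54143295023582, 'origin': array([ 1.25470301, -0.65556599,  0.90089995]), 'attitude': array([0.85901459, 0.01261784, 0.83984618])}
```

View pics/top0.png

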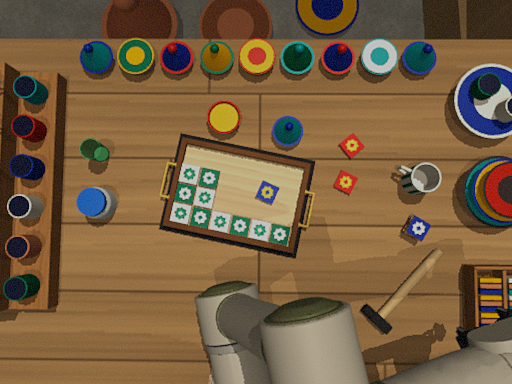

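View pics/side0.png

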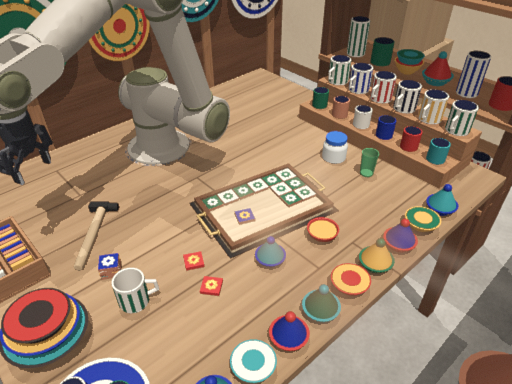

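The top picture shows the tray centred near (238,195), the blue tile at about (267,192), the dry-laid tiles at (190,174) and (208,178), and the empty corner near (195,155). Next I'll measure them.

Run:
```python
from h import *
im=cv2.imread("pics/top0.png"); c=cam("top")
cr=im[125:265,150:325]; cv2.imwrite("pics/topc.png",cv2.resize(cr,None,fx=4.5,fy=4.2857,interpolation=cv2.INTER_CUBIC))
for q in("tray","corner_tile","laid_a"):
    for r in manip.silhouettes("top",q)[:3]:
        m=r["mask"].astype(np.uint8); cs,_=cv2.findContours(m,cv2.RETR_EXTERNAL,cv2.CHAIN_APPROX_NONE)
        k=max(cs,key=cv2.contourArea)
        print(q,r["conf"],r["rect"],m.sum())
        if q!="laid_a" : 
            z=.028 if q=="tray" else .022
            p=at_z(c,k[:,0,:],z)[:,:2].astype(np.float32)
            print(cv2.minAreaRect(p))
for q in("far_rail","corner_seat","glued_tiles","corner_tile","laid_a","laid_b","tray"):
    z=dict(far_rail=.028,corner_seat=.012,glued_tiles=.022,tray=0).get(q,.012)
    for r in manip.landmark_of("top",q)[:3]:
        l=r["location"]; print(q,round(r["conf"],2),np.round(l,1),at_z(c,[l[1],l[0]],z).round(4))
```

```text
tray 0.64 [157.8, 137.5, 316.2, 256.6] 12761
((0.5080269575119019, 0.04950064420700073), (0.4077928960323334, 0.2653108239173889), 78.33381652832031)
tray 0.55 [80.1, 134.3, 110.8, 158.6] 554
((0.6260493993759155, 0.433789998292923), (0.08661014586687088, 0.05715599283576012), 72.04002380371094)
corner_tile 0.84 [255.1, 182.9, 277.7, 202.5] 320
((0.5169315338134766, -0.03140035644173622), (0.04783516004681587, 0.049187809228897095), 63.812713623046875)
corner_tile 0.57 [339.4, 133.4, 364.8, 159.1] 356
((0.6448020935058594, -0.25712549686431885), (0.05065004527568817, 0.052959881722927094), 38.182613372802734)
corner_tile 0.54 [332.0, 169.3, 353.0, 193.5] 337
((0.5460321307182312, -0.23917628824710846), (0.048657529056072235, 0.05065367743372917), 63.45492172241211)
laid_a 0.88 [180.0, 166.5, 196.5, 184.6] 334
laid_a 0.63 [198.2, 167.7, 217.4, 188.5] 352
far_rail 0.92 [153.6 244.8] [[0.6191 0.0274 0.028 ]]
corner_seat 0.76 [153.1 191.3] [[0.6224 0.1735 0.012 ]]
glued_tiles 0.91 [234.3 279.9] [[ 0.4046 -0.0676  0.022 ]]
corner_tile 0.87 [144.3 346.9] [[ 0.649  -0.2486  0.012 ]]
corner_tile 0.82 [182.  345.1] [[ 0.5463 -0.243   0.012 ]]
corner_tile 0.6 [195.  265.3] [[ 0.5096 -0.0284  0.012 ]]
laid_a 0.89 [176.2 208.1] [[0.5595 0.1267 0.012 ]]
laid_a 0.56 [173.5 189.7] [[0.5665 0.1768 0.012 ]]
laid_b 0.89 [176.2 208.1] [[0.5595 0.1267 0.012 ]]
laid_b 0.56 [173.5 189.7] [[0.5665 0.1768 0.012 ]]
tray 0.88 [197.1 236.6] [[0.5042 0.0495 0.    ]]
```

View pics/topc.png

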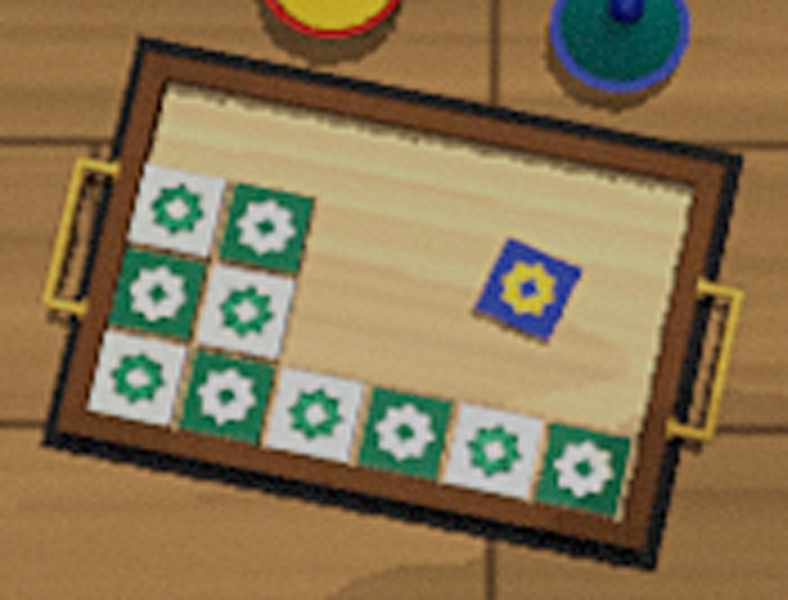

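```bash
cat >> h.py <<'E'
from scipy.optimize import least_squares
def trayT(p): 
    a=p[2]; return np.array([[np.cos(a),-np.sin(a)],[np.sin(a),np.cos(a)]]),np.array(p[:2])
E
python3 - <<'E'
from h import *
c=cam("top"); im=cv2.imread("pics/top0.png")
pts=np.array([(138,379),(227,396),(316,414),(404,432),(494,450),(583,468),(157,293),(246,312),(177,209),(267,227)],float)
Y=[137,83,29,-25,-79,-133]
t=np.array([(-80,y) for y in Y]+[(-26,137),(-26,83),(28,137),(28,83)])/1000
# refine by centroid of non-neutral star: local symmetric centroid
px=np.c_[pts[:,0]/4.5+150-.4,pts[:,1]/4.2857+125-.4]
w=at_z(c,px,.022)[:,:2]
f=lambda p:((t*p[3])@trayT(p)[0].T+p[:2]-w).ravel()
for free in(0,1):
    g=(lambda p:f(p)) if free else (lambda p:f(np.r_[p[:3],1]))
    s=least_squares(g,[.5,.05,-.2,1]); print(s.x,np.abs(s.fun).max(), )
p=least_squares(lambda p:f(np.r_[p,1]),[.5,.05,-.2]).x; print((f(np.r_[p,1]).reshape(-1,2)*1000).round(1))
np.save("tray.npy",p); Rm,o=trayT(p)
# blue tile
hsv=cv2.cvtColor(im,cv2.COLOR_BGR2HSV); m=np.zeros(im.shape[:2],np.uint8)
sub=hsv[178:207,250:283]; 
mm=((sub[...,0]>100)&(sub[...,0]<135)&(sub[...,1]>100)).astype(np.uint8)
m[178:207,250:283]=mm
k=max(cv2.findContours(m,0,cv2.CHAIN_APPROX_NONE)[0],key=cv2.contourArea)
r=cv2.minAreaRect(at_z(c,k[:,0],.022)[:,:2].astype(np.float32)); print(r)
q=Rm.T@(np.array(r[0])-o); print("tile in tray",q,"ang rel",np.radians(r[2])-p[2],np.radians(r[2])-p[2]-np.pi/2)
fr=Rm@[.107,0]+o; print("far rail",fr,"seat",Rm@[.082,.137]+o)
# depth check
d=np.load("top0.npy"); 
for u,v in [(267,192),(240,170),(190,174)]: 
    z=d[v,u]; P=np.array([(u-c["cx"])/c["fx"],-(v-c["cy"])/c["fy"],-1])*z; print(rot(c)@P+c["origin"])
E
```

```text
[ 0.51054761  0.04834349 -0.20026886  1.        ] 0.0008534615580454014
[ 0.5105268   0.0483732  -0.20026885  0.99944736] 0.0008413012686784155
[[ 0.6  0.1]
 [ 0.   0.3]
 [ 0.   0.3]
 [-0.  -0.4]
 [-0.1 -0. ]
 [-0.2 -0.4]
 [-0.3 -0.4]
 [ 0.4 -0.1]
 [-0.3 -0.2]
 [-0.1  0.9]]
((0.5166205167770386, -0.03325918689370155), (0.046583279967308044, 0.04793477803468704), 63.95217514038086)
tile in tray [ 0.02218498 -0.07876359] ang rel 1.3164448722750781 -0.25435145451981844
far rail [0.61540902 0.02705768] seat [0.61816248 0.1662928 ]
[ 0.5170018  -0.03278131  0.02055651]
[0.57704388 0.04051664 0.0112842 ]
[0.56397231 0.17448234 0.02126161]
```

Tray pose fits to under 1 mm. Tray origin is at (0.5105, 0.0483) with yaw -0.200. The tile is at tray (0.022, -0.079), askew by -0.25 rad. Next I'll shut the fingers and move above a start point on the near side of the tile.

>>> move_arm(targets=[{"linear": [0.27, -0.2, 0], "rot": [0, 0, 0]}, {"linear": [0.27, -0.2, 0], "rot": [0, 0, 0]}, {"linear": [0.27, -0.2, 0], "rot": [0, 0, 0]}, {"linear": [0.27, -0.2, 0], "rot": [0, 0, 0]}, {"linear": [0.27, -0.2, 0], "rot": [0, 0, 0]}, {"linear": [0.27, -0.2, 0], "rot": [0, 0, 0]}, {"linear": [0.27, -0.2, 0], "rot": [0, 0, 0]}, {"linear": [0.27, -0.2, 0], "rot": [0, 0, 0]}, {"linear": [0.27, -0.2, 0], "rot": [0, 0, 0]}, {"linear": [0.27, -0.2, 0], "rot": [0, 0, 0]}, {"linear": [0.27, -0.2, 0], "rot": [0, 0, 0]}, {"linear": [0.27, -0.2, 0], "rot": [0, 0, 0]}], hand=1)

```text
clock: 1.6
tool_pos: [0.4537, -0.0424, 0.2316]
orientation: [3.141, -0.001, 0.45]
contact_force: [0.3, -0.2, -0.4]
opening: -0.0001
```

>>> move_arm(targets=[{"linear": [0, 0, 0], "rot": [0, 0, 0.2167]}, {"linear": [0, 0, 0], "rot": [0, 0, 0.2167]}, {"linear": [0, 0, 0], "rot": [0, 0, 0.2167]}, {"linear": [0, 0, 0], "rot": [0, 0, 0.2167]}, {"linear": [0, 0, 0], "rot": [0, 0, 0.2167]}, {"linear": [0, 0, 0], "rot": [0, 0, 0.2167]}, {"linear": [0, 0, 0], "rot": [0, 0, 0]}, {"linear": [0, 0, 0], "rot": [0, 0, 0]}])

```text
clock: 2.27
tool_pos: [0.4532, -0.0444, 0.2313]
orientation: [3.142, -0.0, -0.197]
contact_force: [0.0, -0.2, 0.7]
opening: 0.0004
```

```bash
cat >> h.py <<'E'
def rel(tx,ty,z,yaw_t=0.0,n=1):
    """tool-axis shift (norm. units) from measured pose to tray point; yaw_t rel tray"""
    p=np.load("tray.npy"); Rm,o=trayT(p); s=manip.state()
    w=np.r_[Rm@[tx,ty]+o,z]; Rt=R.from_euler('xyz',s["orientation"])
    d=Rt.inv().apply(w-s["tool_pos"])/.12
    Rg=R.from_euler('xyz',[np.pi,0,p[2]+yaw_t]); rv=(Rt.inv()*Rg).as_rotvec()/.5
    print("need lin",d.round(4),"per row",(d/n).round(4),"rot",rv.round(4))
def where():
    p=np.load("tray.npy"); Rm,o=trayT(p); s=manip.state()
    print("clock %.2f"%s["clock"],"tray xy",(Rm.T@(s["tool_pos"][:2]-o)).round(4),"z %.4f"%s["tool_pos"][2],"yaw-tray %.4f"%(s["orientation"][2]-p[2]),"F",s["contact_force"].round(1),"op %.3f"%s["opening"],"q",s["joint_positions"].round(2))
E
python3 -c "
from h import *
where(); rel(-.032,-.079,.08)"
```

```text
clock 2.27 tray xy [-0.0378 -0.1023] z 0.2313 yaw-tray 0.0032 F [ 0.  -0.2  0.7] op 0.000 q [-0.36  0.16  1.69 -0.    1.29  1.41]
need lin [ 0.0488 -0.1941  1.261 ] per row [ 0.0488 -0.1941  1.261 ] rot [ 0.     -0.0001  0.0063]
```

>>> move_arm(targets=[{"linear": [0.01, -0.04, 0.25], "rot": [0, 0, 0.0063]}, {"linear": [0.01, -0.04, 0.25], "rot": [0, 0, 0]}, {"linear": [0.01, -0.04, 0.25], "rot": [0, 0, 0]}, {"linear": [0.01, -0.04, 0.25], "rot": [0, 0, 0]}, {"linear": [0.01, -0.034, 0.26], "rot": [0, 0, 0]}, {"linear": [0, 0, 0], "rot": [0, 0, 0]}, {"linear": [0, 0, 0], "rot": [0, 0, 0]}])

```text
clock: 2.85
tool_pos: [0.4634, -0.0227, 0.08]
orientation: [-3.141, 0.002, -0.201]
contact_force: [0.2, 0.0, 0.1]
opening: 0.0003
```

```bash
python3 -c "
from h import *
where(); rel(-.032,-.079,.016)
for n in('top','side'):
    im,_=manip.get_image(n)
    cr=im[125:265,150:325] if n=='top' else im[120:270,180:350]
    cv2.imwrite('pics/a_%s.png'%n,cv2.resize(cr,None,fx=4,fy=4,interpolation=cv2.INTER_CUBIC))
"
```

```text
clock 2.85 tray xy [-0.0321 -0.079 ] z 0.0800 yaw-tray -0.0006 F [0.2 0.  0.1] op 0.000 q [-0.3   0.37  1.86 -0.    0.91  1.47]
need lin [2.10e-03 3.00e-04 5.33e-01] per row [2.10e-03 3.00e-04 5.33e-01] rot [-0.0004  0.0046 -0.0013]
```

View pics/a_top.png

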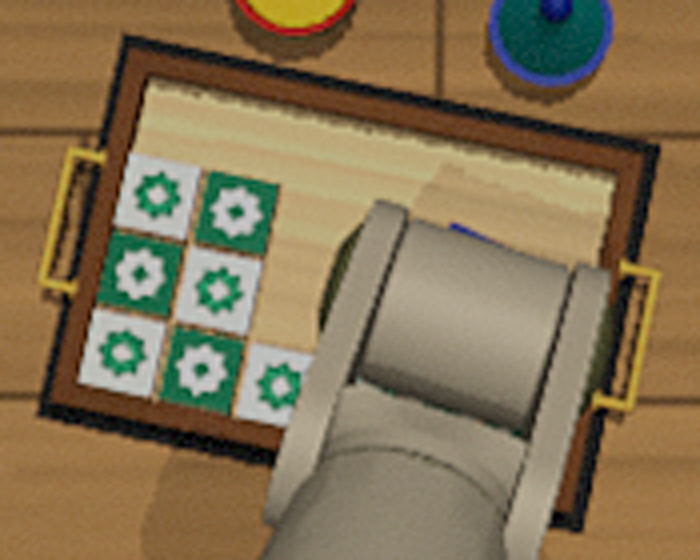

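View pics/a_side.png

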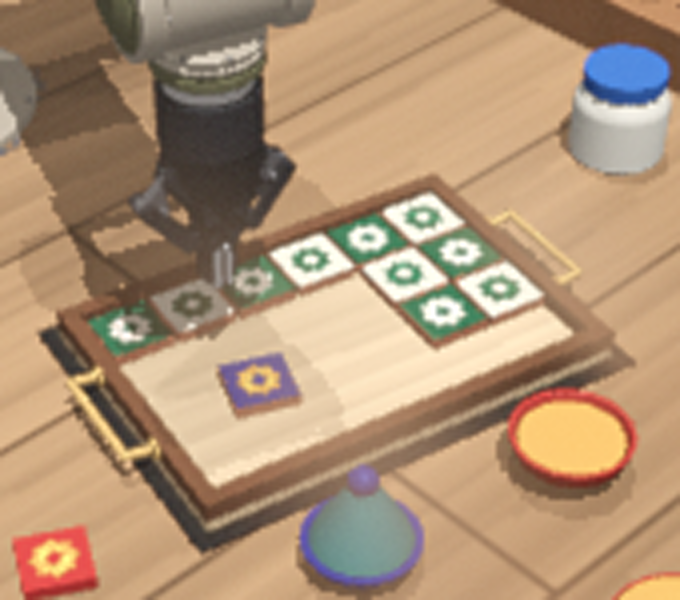

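The side view shows shut fingertips near zoomed (225,275), only about 15 mm wide, clear of the tile at (260,380). I'll open them slightly for a wider two-point push, then lower.

>>> move_arm(targets=[{"linear": [0, 0, 0.12], "rot": [0, 0, 0]}, {"linear": [0, 0, 0.12], "rot": [0, 0, 0]}, {"linear": [0, 0, 0.12], "rot": [0, 0, 0]}, {"linear": [0, 0, 0.12], "rot": [0, 0, 0]}, {"linear": [0, 0, 0.05], "rot": [0, 0, 0]}, {"linear": [0, 0, 0], "rot": [0, 0, 0]}, {"linear": [0, 0, 0], "rot": [0, 0, 0]}], hand=0.45)

```text
clock: 3.53
tool_pos: [0.4645, -0.0231, 0.0177]
orientation: [3.141, -0.002, -0.203]
contact_force: [0.3, -1.2, 0.5]
opening: 0.0231
```

```bash
python3 -c "
from h import *
where(); rel(0.046,-.079,.015)
for n in('side',):
    im,_=manip.get_image(n)
    cr=im[120:270,180:350]
    cv2.imwrite('pics/b_%s.png'%n,cv2.resize(cr,None,fx=4,fy=4,interpolation=cv2.INTER_CUBIC))
"
```

```text
clock 3.53 tray xy [-0.0309 -0.0792] z 0.0177 yaw-tray -0.0030 F [ 0.3 -1.2  0.5] op 0.023 q [-0.3   0.49  1.9  -0.    0.75  1.47]
need lin [ 0.6409 -0.0038  0.0239] per row [ 0.6409 -0.0038  0.0239] rot [ 0.0004 -0.0038 -0.0059]
```

View pics/b_side.png

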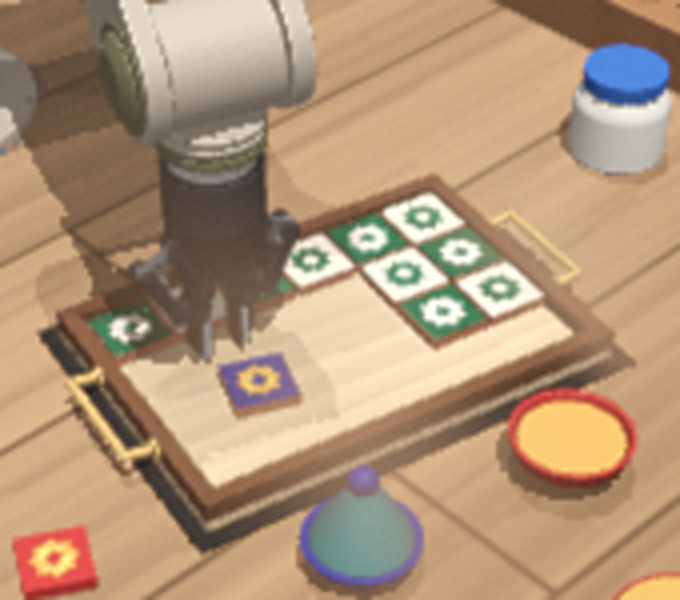

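Fingertips at zoomed (208,355) and (245,342), just above the floor and behind the tile. Now I'll push across the tray.

>>> move_arm(targets=[{"linear": [0.05, 0, 0.012], "rot": [0, 0, -0.006]}, {"linear": [0.05, 0, 0], "rot": [0, 0, 0]}, {"linear": [0.05, 0, 0], "rot": [0, 0, 0]}, {"linear": [0.05, 0, 0], "rot": [0, 0, 0]}, {"linear": [0.05, 0, 0], "rot": [0, 0, 0]}, {"linear": [0.05, 0, 0], "rot": [0, 0, 0]}, {"linear": [0.05, 0, 0], "rot": [0, 0, 0]}, {"linear": [0.05, 0, 0], "rot": [0, 0, 0]}])

```text
clock: 4.25
tool_pos: [0.5114, -0.0325, 0.015]
orientation: [-3.142, 0.0, -0.2]
contact_force: [-0.0, 0.2, -0.1]
opening: 0.0235
```

```bash
python3 -c "
from h import *
where(); rel(0.046,-.079,.015)
for n in('side',):
    im,_=manip.get_image(n)
    cr=im[120:270,180:350]
    cv2.imwrite('pics/c_%s.png'%n,cv2.resize(cr,None,fx=4,fy=4,interpolation=cv2.INTER_CUBIC))
"
```

```text
clock 4.25 tray xy [ 0.0169 -0.0791] z 0.0150 yaw-tray -0.0002 F [-0.   0.2 -0.1] op 0.024 q [-0.29  0.57  1.76  0.    0.82  1.48]
need lin [ 2.427e-01 -5.000e-04  2.000e-04] per row [ 2.427e-01 -5.000e-04  2.000e-04] rot [-0.0001  0.0002 -0.0003]
```

View pics/c_side.png

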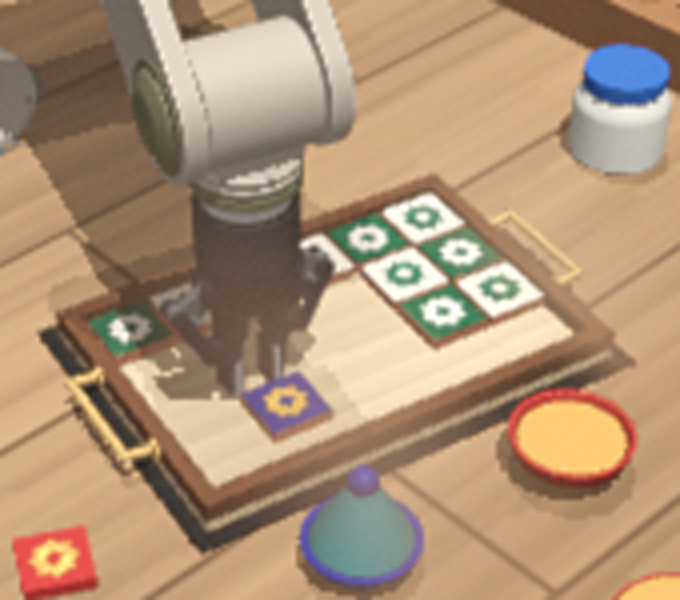

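The tile is at zoomed (288,400), squared up against both fingertips. I'll measure it.

```bash
cat >> h.py <<'E'
def tile(im,cn="side",z=.022):
    p=np.load("tray.npy"); Rm,o=trayT(p); c=cam(cn)
    hsv=cv2.cvtColor(im,cv2.COLOR_BGR2HSV)
    m=((hsv[...,0]>105)&(hsv[...,0]<140)&(hsv[...,1]>90)).astype(np.uint8)
    # yellow too
    m|=((hsv[...,0]>15)&(hsv[...,0]<32)&(hsv[...,1]>150)).astype(np.uint8)
    H,W=m.shape; uu,vv=np.meshgrid(np.arange(W),np.arange(H))
    P=at_z(c,np.c_[uu.ravel(),vv.ravel()],z)[:,:2]; T=(P-o)@Rm
    m&=((np.abs(T[:,0])<.106)&(np.abs(T[:,1])<.162)).reshape(H,W).astype(np.uint8)
    n,l,st,_=cv2.connectedComponentsWithStats(m); b=1+np.argmax(st[1:,4]); m=(l==b)
    ks=cv2.findContours(m.astype(np.uint8),0,cv2.CHAIN_APPROX_NONE)[0]; k=max(ks,key=cv2.contourArea)[:,0]
    t=(at_z(c,k,z)[:,:2]-o)@Rm
    r=cv2.minAreaRect(t.astype(np.float32)); print(cn,"tile tray",np.round(r[0],4),"size",np.round(r[1],4),"ang deg %.1f"%r[2],"n",m.sum(),"bbox x",t[:,0].min().round(4),t[:,0].max().round(4),"y",t[:,1].min().round(4),t[:,1].max().round(4))
    return m
E
python3 -c "
from h import *
im=cv2.imread('pics/side0.png'); m=tile(im); m2=tile(cv2.imread('pics/top0.png'),'top')
im,_=manip.get_image('side'); m=tile(im)
im[m]=(0,255,0); cv2.imwrite('pics/d.png',cv2.resize(im[120:270,180:350],None,fx=4,fy=4))
im,_=manip.get_image('top'); m=tile(im,'top')
"
```

```text
Traceback (most recent call last):
  File "h.py", line 39, in tile
    n,l,st,_=cv2.connectedComponentsWithStats(m); b=1+np.argmax(st[1:,4]); m=(l==b)
                                                      ~~~~~~~~~^^^^^^^^^^
ValueError: attempt to get argmax of an empty sequence
```

```bash
python3 -c "
from h import *
im=cv2.imread('pics/side0.png'); c=cam('side')
p=np.load('tray.npy'); Rm,o=trayT(p)
print((at_z(c,[[245,215]],.022)[:,:2]-o)@Rm, at_z(c,[[245,215]],.022))
hsv=cv2.cvtColor(im,cv2.COLOR_BGR2HSV); print(hsv[210:221,236:254:3].reshape(-1,3)[:30])
for d in manip.camera_info('side')['attitude'],: print(d, rot(c))
"
```

```text
[[ 0.02666365 -0.07558227]] [[ 0.52164255 -0.0310324   0.022     ]]
[[ 17  64 240]
 [177  26 194]
 [135  61 172]
 [133  71 172]
 [134  68 173]
 [  6  36 206]
 [140  47 173]
 [132  69 173]
 [176  46 181]
 [179  39 182]
 [135  67 172]
 [149  37 173]
 [129  85 171]
 [134  72 171]
 [ 18 119 250]
 [ 21 114 253]
 [163  45 183]
 [136  58 172]
 [130  84 170]
 [  9  64 195]
 [ 21 119 255]
 [ 20  99 230]
 [ 18 115 251]
 [137  61 171]
 [133  79 167]
 [160  41 175]
 [ 23 110 252]
 [146  45 169]
 [ 21 117 255]
 [134  65 172]]
[0.85901459 0.01261784 0.83984618] [[ 0.66752422 -0.47994385  0.56926736]
 [ 0.74448117  0.44316413 -0.49935292]
 [-0.01261751  0.757139    0.65313194]]
```

Geometry is fine; the side view is just hazy, so I'll loosen the colour gates there.

```bash
python3 - <<'E'
s=open('h.py').read()
s=s.replace("m=((hsv[...,0]>105)&(hsv[...,0]<140)&(hsv[...,1]>90)).astype(np.uint8)","m=((hsv[...,0]>115)&(hsv[...,0]<172)&(hsv[...,1]>35)&(hsv[...,2]>100)).astype(np.uint8) if cn=='side' else ((hsv[...,0]>105)&(hsv[...,0]<140)&(hsv[...,1]>90)).astype(np.uint8)")
s=s.replace("(hsv[...,1]>150)).astype","(hsv[...,1]>(92 if cn=='side' else 150))).astype")
open('h.py','w').write(s)
E
python3 -c "
from h import *
im=cv2.imread('pics/side0.png'); m=tile(im); m2=tile(cv2.imread('pics/top0.png'),'top')
im,_=manip.get_image('side'); m=tile(im)
im[m]=(0,255,0); cv2.imwrite('pics/d.png',cv2.resize(im[120:270,180:350],None,fx=4,fy=4))
"
```

```text
side tile tray [ 0.0242 -0.0771] size [0.0488 0.0479] ang deg 77.8 n 158 bbox x -0.0026 0.0517 y -0.1039 -0.0494
top tile tray [ 0.0219 -0.0783] size [0.047  0.0479] ang deg 77.2 n 246 bbox x -0.0048 0.0496 y -0.1053 -0.0511
side tile tray [ 0.056  -0.0715] size [0.0494 0.049 ] ang deg 0.4 n 175 bbox x 0.0313 0.0807 y -0.096 -0.047
```

View pics/d.png

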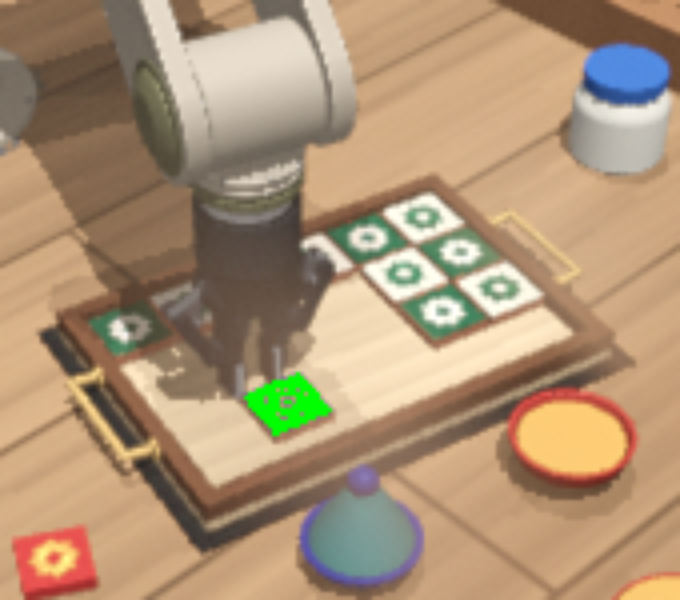

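Now the tile is square (0.4°) at tray (0.055, -0.072) and needs about 27 mm more to reach the rail.

>>> move_arm(targets=[{"linear": [0.04, 0, 0], "rot": [0, 0, 0]}, {"linear": [0.04, 0, 0], "rot": [0, 0, 0]}, {"linear": [0.04, 0, 0], "rot": [0, 0, 0]}, {"linear": [0.04, 0, 0], "rot": [0, 0, 0]}, {"linear": [0.04, 0, 0], "rot": [0, 0, 0]}, {"linear": [0.02, 0, 0], "rot": [0, 0, 0]}])

```text
clock: 4.85
tool_pos: [0.5373, -0.0378, 0.0151]
orientation: [3.142, -0.0, -0.201]
contact_force: [0.3, 1.0, 0.8]
opening: 0.0239
```

>>> move_arm(targets=[{"linear": [0.01, 0, 0], "rot": [0, 0, 0]}, {"linear": [0.008, 0, 0], "rot": [0, 0, 0]}, {"linear": [0, 0, 0], "rot": [0, 0, 0]}])

```text
clock: 5.1
tool_pos: [0.5388, -0.0381, 0.015]
orientation: [3.142, -0.0, -0.2]
contact_force: [0.5, -0.7, -1.2]
opening: 0.0233
```

```bash
python3 -c "
from h import *
where()
im,_=manip.get_image('side'); m=tile(im)
cv2.imwrite('pics/e.png',cv2.resize(im[120:270,180:350],None,fx=4,fy=4))
"
```

```text
clock 5.10 tray xy [ 0.0449 -0.0791] z 0.0150 yaw-tray -0.0002 F [ 0.5 -0.7 -1.2] op 0.023 q [-0.29  0.61  1.67 -0.    0.86  1.48]
side tile tray [ 0.0812 -0.072 ] size [0.045  0.0474] ang deg 3.0 n 157 bbox x 0.059 0.1036 y -0.0958 -0.0473
```

View pics/e.png

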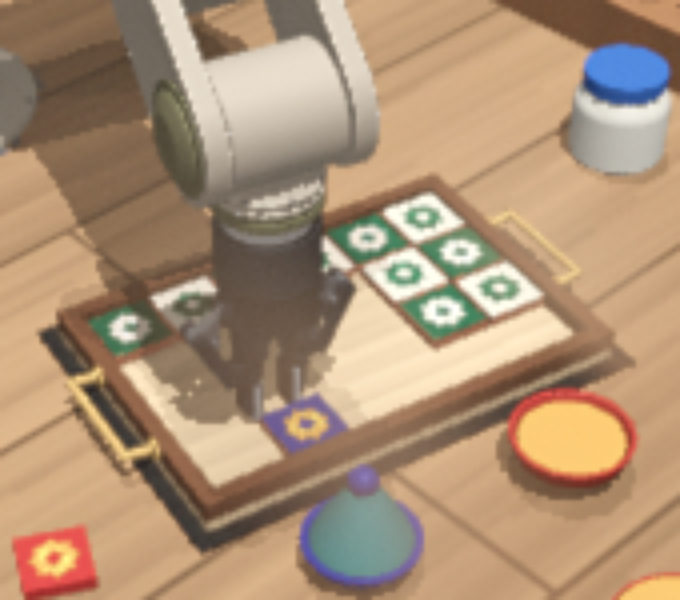

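No contact force yet, so I'll creep on until it rises.

>>> move_arm(targets=[{"linear": [0.01, 0, 0], "rot": [0, 0, 0]}, {"linear": [0.008, 0, 0], "rot": [0, 0, 0]}, {"linear": [0, 0, 0], "rot": [0, 0, 0]}])

```text
clock: 5.4
tool_pos: [0.5393, -0.0381, 0.0148]
orientation: [-3.142, 0.004, -0.2]
contact_force: [-7.8, 1.4, 4.6]
opening: 0.0234
```

>>> move_arm(targets=[{"linear": [0.008, 0, 0], "rot": [0, 0, 0]}, {"linear": [0, 0, 0], "rot": [0, 0, 0]}])

```text
clock: 5.57
tool_pos: [0.5394, -0.0381, 0.0147]
orientation: [-3.141, 0.007, -0.2]
contact_force: [-11.7, 0.7, 7.5]
opening: 0.0234
```

Flush on the rail: 12 N at TCP x = 0.0455. Back off and lift; check tagine clearance before going round.

>>> move_arm(targets=[{"linear": [-0.04, 0, 0], "rot": [0, 0, 0]}, {"linear": [-0.06, 0, 0], "rot": [0, 0, 0]}, {"linear": [0, 0, -0.2], "rot": [0, 0, 0]}, {"linear": [0, 0, -0.25], "rot": [0, 0, 0]}, {"linear": [0, 0, -0.25], "rot": [0, 0, 0]}, {"linear": [0, 0, 0], "rot": [0, 0, 0]}])

```text
clock: 6.07
tool_pos: [0.5324, -0.0369, 0.1044]
orientation: [3.141, -0.01, -0.2]
contact_force: [0.2, -1.2, 0.7]
opening: 0.023
```

```bash
python3 -c "
from h import *
where(); rel(.080,-.122,.1,np.pi/2)
im,_=manip.get_image('side'); m=tile(im)
c=cam('top'); p=np.load('tray.npy'); Rm,o=trayT(p)
print('tagine knob tray',(at_z(c,[[289,130]],.09)[:,:2]-o)@Rm,'base',(at_z(c,[[288,131]],.03)[:,:2]-o)@Rm)
cv2.imwrite('pics/f.png',cv2.resize(im[120:270,180:350],None,fx=4,fy=4))
"
```

```text
clock 6.07 tray xy [ 0.0384 -0.0792] z 0.1044 yaw-tray 0.0000 F [ 0.2 -1.2  0.7] op 0.023 q [-0.29  0.46  1.64  0.    1.03  1.48]
need lin [0.3465 0.3567 0.0402] per row [0.3465 0.3567 0.0402] rot [ 0.0165 -0.014  -3.1416]
side tile tray [ 0.0805 -0.072 ] size [0.0438 0.0474] ang deg 3.0 n 152 bbox x 0.0595 0.1032 y -0.0958 -0.0473
tagine knob tray [[ 0.18279571 -0.10034344]] base [[ 0.19380512 -0.09963531]]
```

View pics/f.png

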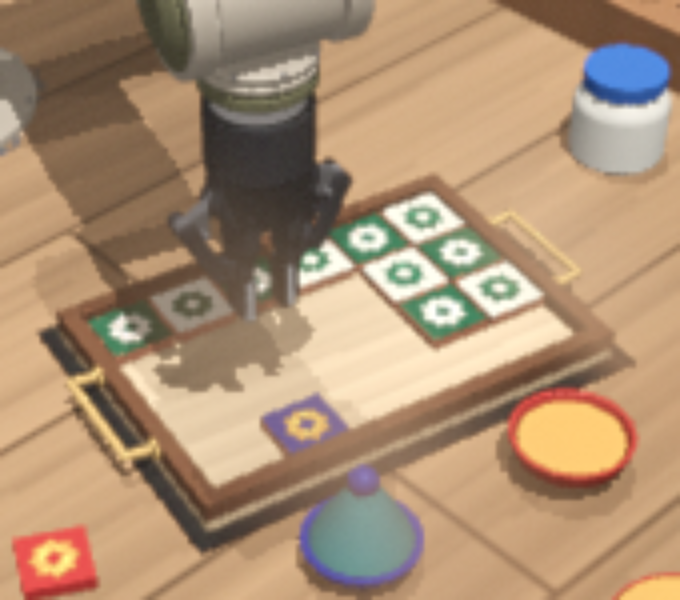

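The tile is at zoomed (305,425), parallel to the rail, and undisturbed by the retreat. The tagine is clear, at tray x ≈ 0.19. Next: narrow the fingers, shift behind the tile and turn 90°.

>>> move_arm(targets=[{"linear": [0.12, 0.12, 0], "rot": [0.0165, -0.014, 0]}, {"linear": [0.12, 0.12, 0], "rot": [0, 0, 0]}, {"linear": [0.106, 0.116, 0], "rot": [0, 0, 0]}, {"linear": [0, 0, 0], "rot": [0, 0, -0.22]}, {"linear": [0, 0, 0], "rot": [0, 0, -0.22]}, {"linear": [0, 0, 0], "rot": [0, 0, -0.22]}, {"linear": [0, 0, 0], "rot": [0, 0, -0.22]}, {"linear": [0, 0, 0], "rot": [0, 0, -0.22]}, {"linear": [0, 0, 0], "rot": [0, 0, -0.22]}, {"linear": [0, 0, 0], "rot": [0, 0, -0.22]}, {"linear": [0, 0, 0], "rot": [0, 0, -0.22]}, {"linear": [0, 0, 0], "rot": [0, 0, -0.22]}], hand=0.72)

```text
clock: 7.12
tool_pos: [0.5616, -0.0862, 0.0974]
orientation: [-3.13, -0.003, 0.795]
contact_force: [-0.2, -0.6, 0.8]
opening: 0.012
```

>>> move_arm(targets=[{"linear": [0, 0, 0], "rot": [0, 0, -0.22]}, {"linear": [0, 0, 0], "rot": [0, 0, -0.22]}, {"linear": [0, 0, 0], "rot": [0, 0, -0.22]}, {"linear": [0, 0, 0], "rot": [0, 0, -0.22]}, {"linear": [0, 0, 0], "rot": [0, 0, -0.0616]}, {"linear": [0, 0, 0], "rot": [0, 0, 0]}, {"linear": [0, 0, 0], "rot": [0, 0, 0]}])

```text
clock: 7.7
tool_pos: [0.5618, -0.0863, 0.0978]
orientation: [-3.133, -0.008, 1.259]
contact_force: [0.3, 0.4, -0.0]
opening: 0.0116
```

```bash
python3 -c "
from h import *
where(); rel(.079,-.122,.015,np.pi/2)
im,_=manip.get_image('side'); m=tile(im)
cv2.imwrite('pics/g.png',cv2.resize(im[120:270,180:350],None,fx=4,fy=4))
"
```

```text
clock 7.70 tray xy [ 0.077  -0.1217] z 0.0978 yaw-tray 1.4591 F [ 0.3  0.4 -0. ] op 0.012 q [-0.36  0.54  1.52  0.01  1.08 -0.05]
need lin [-0.0054  0.0232  0.6897] per row [-0.0054  0.0232  0.6897] rot [-0.0172 -0.016  -0.2233]
side tile tray [ 0.0812 -0.072 ] size [0.045  0.0474] ang deg 3.0 n 160 bbox x 0.0595 0.1036 y -0.0958 -0.0473
```

View pics/g.png

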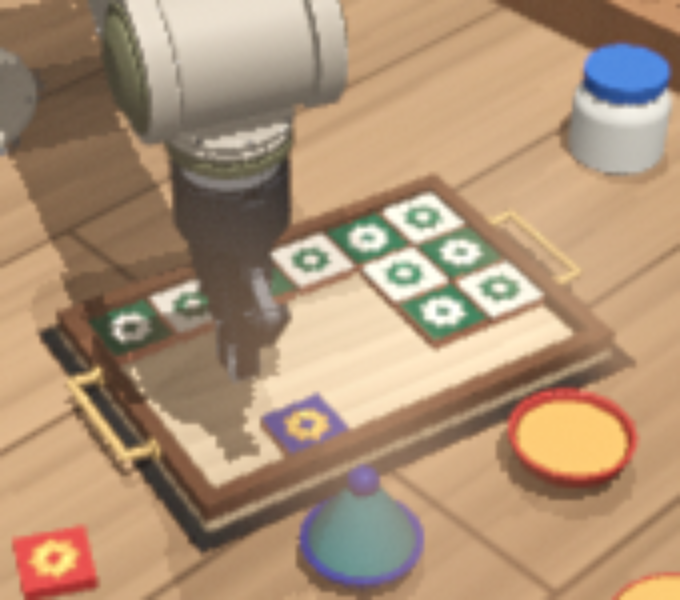

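>>> move_arm(targets=[{"linear": [0, 0, 0], "rot": [-0.017, -0.016, -0.2233]}, {"linear": [0, 0.023, 0.1], "rot": [0, 0, 0]}, {"linear": [0, 0, 0.15], "rot": [0, 0, 0]}, {"linear": [0, 0, 0.15], "rot": [0, 0, 0]}, {"linear": [0, 0, 0.15], "rot": [0, 0, 0]}, {"linear": [0, 0, 0.1], "rot": [0, 0, 0]}, {"linear": [0, 0, 0], "rot": [0, 0, 0]}, {"linear": [0, 0, 0], "rot": [0, 0, 0]}])

```text
clock: 8.42
tool_pos: [0.5649, -0.087, 0.0202]
orientation: [3.142, -0.0, 1.37]
contact_force: [0.6, 0.9, 0.7]
opening: 0.0117
```

```bash
python3 -c "
from h import *
where(); rel(.079,-.112,.015,np.pi/2)
im,_=manip.get_image('side'); m=tile(im)
cv2.imwrite('pics/i.png',cv2.resize(im[120:270,180:350],None,fx=4,fy=4))
"
```

```text
clock 8.42 tray xy [ 0.0802 -0.1218] z 0.0202 yaw-tray 1.5707 F [0.6 0.9 0.7] op 0.012 q [-0.36  0.66  1.57  0.    0.92 -0.16]
need lin [ 0.0817 -0.0098  0.0429] per row [ 0.0817 -0.0098  0.0429] rot [ 0.     -0.0001 -0.0001]
side tile tray [ 0.0825 -0.0716] size [0.0424 0.0477] ang deg 4.3 n 126 bbox x 0.0599 0.1036 y -0.0958 -0.0473
```

View pics/i.png

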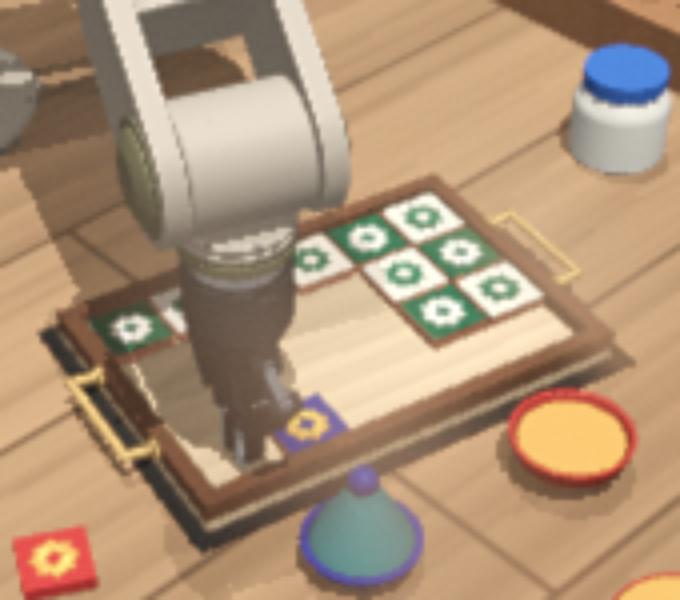

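Tips are inside the tray behind the tile, clear of the rail. Now I'll lower and slide along with a slight bias to the rail.

>>> move_arm(targets=[{"linear": [0, -0.01, 0.043], "rot": [0, 0, 0]}, {"linear": [0.04, 0, 0], "rot": [0, 0, 0]}, {"linear": [0.05, 0.001, 0], "rot": [0, 0, 0]}, {"linear": [0.05, 0.001, 0], "rot": [0, 0, 0]}, {"linear": [0.05, 0.001, 0], "rot": [0, 0, 0]}, {"linear": [0.05, 0.001, 0], "rot": [0, 0, 0]}, {"linear": [0.05, 0.001, 0], "rot": [0, 0, 0]}, {"linear": [0.05, 0.001, 0], "rot": [0, 0, 0]}, {"linear": [0.05, 0.001, 0], "rot": [0, 0, 0]}, {"linear": [0.05, 0.001, 0], "rot": [0, 0, 0]}, {"linear": [0.05, 0.001, 0], "rot": [0, 0, 0]}, {"linear": [0.05, 0.001, 0], "rot": [0, 0, 0]}])

```text
clock: 9.47
tool_pos: [0.5779, -0.0229, 0.0154]
orientation: [3.141, 0.0, 1.372]
contact_force: [-0.9, -0.4, -1.0]
opening: 0.0121
```

```bash
python3 -c "
from h import *
where(); rel(.084,.101,.015,np.pi/2)
im,_=manip.get_image('side'); m=tile(im)
cv2.imwrite('pics/j.png',cv2.resize(im[120:270,180:350],None,fx=4,fy=4))
im,_=manip.get_image('top'); m=tile(im,'top')
cv2.imwrite('pics/jt.png',cv2.resize(im[125:265,150:325],None,fx=4,fy=4))
"
```

```text
clock 9.47 tray xy [ 0.0802 -0.0564] z 0.0154 yaw-tray 1.5723 F [-0.9 -0.4 -1. ] op 0.012 q [-0.24  0.68  1.55 -0.    0.92 -0.04]
need lin [1.3115 0.0339 0.0032] per row [1.3115 0.0339 0.0032] rot [0.0018 0.0003 0.003 ]
side tile tray [ 0.0886 -0.0212] size [0.0308 0.0437] ang deg 1.6 n 80 bbox x 0.0726 0.1033 y -0.0429 0.0011
top tile tray [ 0.0904 -0.1338] size [0.0038 0.    ] ang deg 147.0 n 2 bbox x 0.0888 0.092 y -0.1348 -0.1327
```

View pics/j.png

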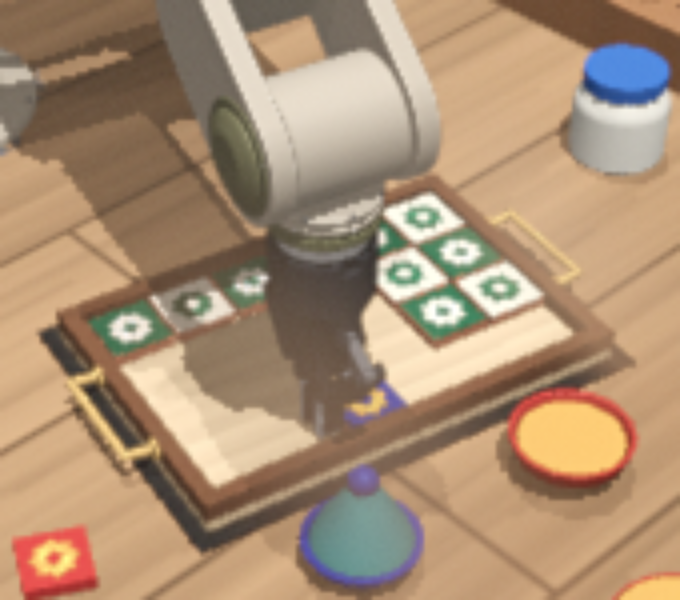

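View pics/jt.png

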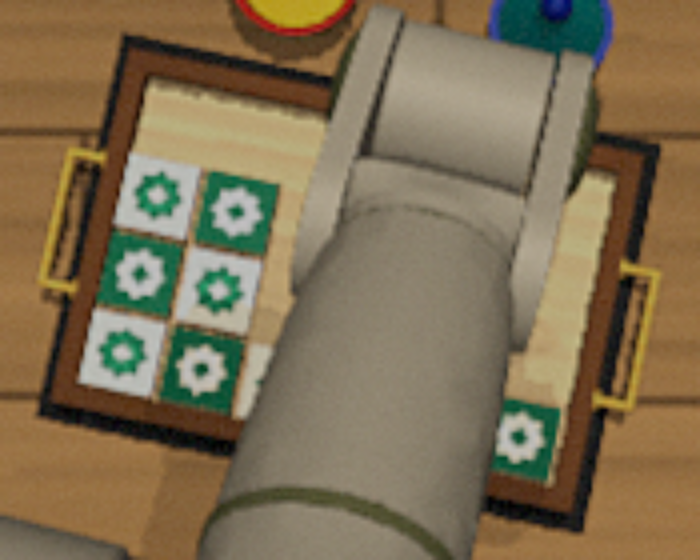

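```bash
cat >> h.py <<'E'
def proj(c,P):
    P=np.atleast_2d(P); q=(P-np.array(c["origin"]))@rot(c)
    return np.c_[c["cx"]+c["fx"]*q[:,0]/-q[:,2], c["cy"]-c["fy"]*q[:,1]/-q[:,2]]
def overlay(im,tx,ty,a,box,f,fn,cn="side"):
    p=np.load("tray.npy"); Rm,o=trayT(p); c=cam(cn)
    l=np.array([(-1,-1),(1,-1),(1,1),(-1,1)])*.025; Ra=np.array([[np.cos(a),-np.sin(a)],[np.sin(a),np.cos(a)]])
    w=(l@Ra.T+[tx,ty])@Rm.T+o; uv=proj(c,np.c_[w,[.022]*4])
    y0,y1,x0,x1=box; g=cv2.resize(im[y0:y1,x0:x1],None,fx=f,fy=f,interpolation=cv2.INTER_CUBIC)
    k=((uv+.5-[x0,y0])*f).astype(np.int32); cv2.polylines(g,[k],True,(0,255,0),1); cv2.imwrite(fn,g)
E
python3 -c "
from h import *
im,_=manip.get_image('side')
overlay(im,.082,-.0194,0,(190,250,230,310),9,'pics/k.png')"
```

```text
(no output)
```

View pics/k.png

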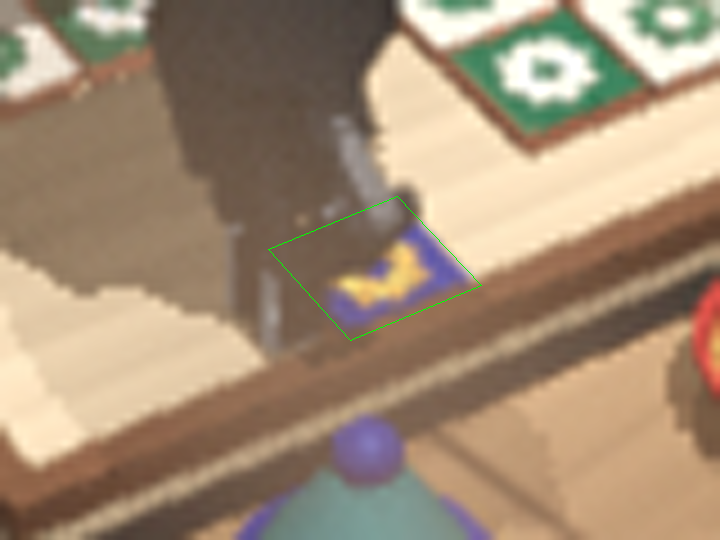

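The leading edge is parallel to the outline predicted for x = 0.082, and the tile runs on the rail. Continuing.

>>> move_arm(targets=[{"linear": [0.05, 0.002, 0], "rot": [0, 0, 0.002]}, {"linear": [0.05, 0.002, 0], "rot": [0, 0, 0]}, {"linear": [0.05, 0.001, 0], "rot": [0, 0, 0]}, {"linear": [0.05, 0.001, 0], "rot": [0, 0, 0]}, {"linear": [0.05, 0.001, 0], "rot": [0, 0, 0]}, {"linear": [0.05, 0.001, 0], "rot": [0, 0, 0]}, {"linear": [0.05, 0.001, 0], "rot": [0, 0, 0]}])

```text
clock: 10.2
tool_pos: [0.5873, 0.0182, 0.0154]
orientation: [3.141, 0.0, 1.371]
contact_force: [-0.3, -1.2, -0.5]
opening: 0.0118
```

```bash
python3 -c "
from h import *
where(); rel(.084,.101,.015,np.pi/2)
im,_=manip.get_image('side'); m=tile(im)
s=manip.state(); p=np.load('tray.npy'); Rm,o=trayT(p); y=(Rm.T@(s['tool_pos'][:2]-o))[1]+.036
overlay(im,.082,y,0,(180,240,250,330),9,'pics/l.png')"
```

```text
clock 10.20 tray xy [ 0.0812 -0.0143] z 0.0154 yaw-tray 1.5714 F [-0.3 -1.2 -0.5] op 0.012 q [-0.17  0.69  1.52 -0.    0.93  0.03]
need lin [0.9608 0.0236 0.0036] per row [0.9608 0.0236 0.0036] rot [0.002  0.0003 0.0012]
side tile tray [0.0901 0.0208] size [0.0274 0.0447] ang deg 0.4 n 76 bbox x 0.0763 0.1038 y -0.0015 0.0432
```

View pics/l.png

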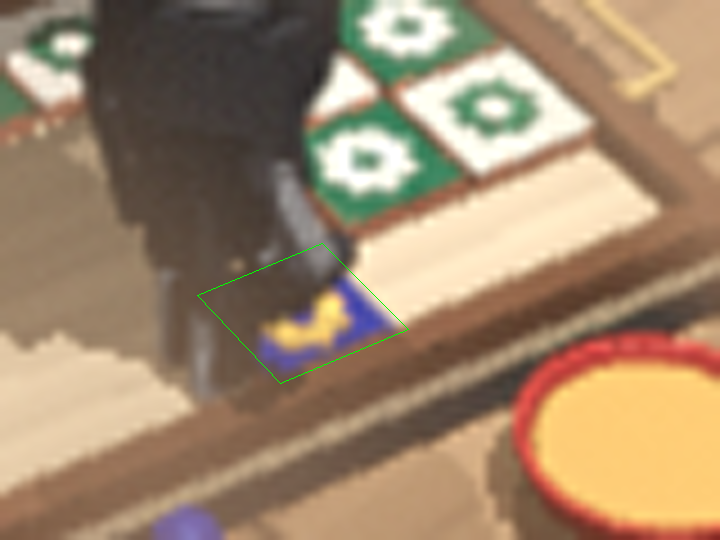

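Tile is still parallel and on the rail at tray y ≈ 0.021. Continuing past the laid tiles.

>>> move_arm(targets=[{"linear": [0.05, 0.001, 0], "rot": [0, 0, 0]}, {"linear": [0.05, 0.001, 0], "rot": [0, 0, 0]}, {"linear": [0.05, 0.001, 0], "rot": [0, 0, 0]}, {"linear": [0.05, 0.001, 0], "rot": [0, 0, 0]}, {"linear": [0.05, 0.001, 0], "rot": [0, 0, 0]}, {"linear": [0.05, 0.001, 0], "rot": [0, 0, 0]}])

```text
clock: 10.75
tool_pos: [0.5952, 0.0532, 0.0154]
orientation: [3.141, 0.0, 1.371]
contact_force: [-0.1, -0.3, -0.3]
opening: 0.0121
```

```bash
python3 -c "
from h import *
where(); rel(.084,.101,.015,np.pi/2)
im,_=manip.get_image('side'); m=tile(im)
s=manip.state(); p=np.load('tray.npy'); Rm,o=trayT(p); y=(Rm.T@(s['tool_pos'][:2]-o))[1]+.036
overlay(im,.082,y,0,(170,230,260,340),9,'pics/m.png')"
```

```text
clock 10.75 tray xy [0.082  0.0216] z 0.0154 yaw-tray 1.5713 F [-0.1 -0.3 -0.3] op 0.012 q [-0.11  0.71  1.48 -0.    0.95  0.09]
need lin [0.6614 0.0174 0.0035] per row [0.6614 0.0174 0.0035] rot [0.002  0.0004 0.0011]
side tile tray [0.0922 0.0575] size [0.0243 0.0446] ang deg 4.1 n 72 bbox x 0.0784 0.1037 y 0.0356 0.0789
```

View pics/m.png

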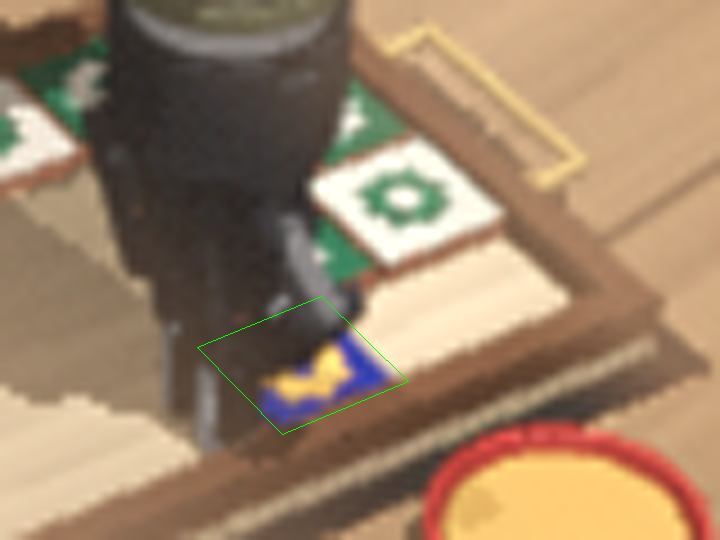

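>>> move_arm(targets=[{"linear": [0.05, 0.001, 0], "rot": [0, 0, 0]}, {"linear": [0.05, 0.001, 0], "rot": [0, 0, 0]}, {"linear": [0.05, 0.001, 0], "rot": [0, 0, 0]}, {"linear": [0.05, 0.001, 0], "rot": [0, 0, 0]}, {"linear": [0.05, 0.001, 0], "rot": [0, 0, 0]}, {"linear": [0.05, 0.001, 0], "rot": [0, 0, 0]}, {"linear": [0.05, 0.001, 0], "rot": [0, 0, 0]}, {"linear": [0.05, 0.001, 0], "rot": [0, 0, 0]}, {"linear": [0.05, 0.001, 0], "rot": [0, 0, 0]}, {"linear": [0.05, 0.001, 0], "rot": [0, 0, 0]}, {"linear": [0.05, 0.001, 0], "rot": [0, 0, 0]}, {"linear": [0.02, 0.001, 0], "rot": [0, 0, 0]}])

```text
clock: 11.8
tool_pos: [0.6102, 0.1203, 0.0154]
orientation: [3.14, 0.0, 1.372]
contact_force: [-0.7, -0.2, -0.2]
opening: 0.0119
```

```bash
python3 -c "
from h import *
where(); rel(.084,.101,.015,np.pi/2)
im,_=manip.get_image('side'); m=tile(im)
s=manip.state(); p=np.load('tray.npy'); Rm,o=trayT(p); y=(Rm.T@(s['tool_pos'][:2]-o))[1]+.036
overlay(im,.082,y,0,(160,220,270,350),9,'pics/n.png')"
```

```text
clock 11.80 tray xy [0.0833 0.0903] z 0.0154 yaw-tray 1.5718 F [-0.7 -0.2 -0.2] op 0.012 q [ 0.01  0.75  1.4  -0.    0.99  0.21]
need lin [0.0889 0.0058 0.0035] per row [0.0889 0.0058 0.0035] rot [0.0023 0.0001 0.0021]
side tile tray [0.0922 0.1259] size [0.0234 0.043 ] ang deg 0.2 n 59 bbox x 0.0804 0.1039 y 0.1045 0.1473
```

View pics/n.png

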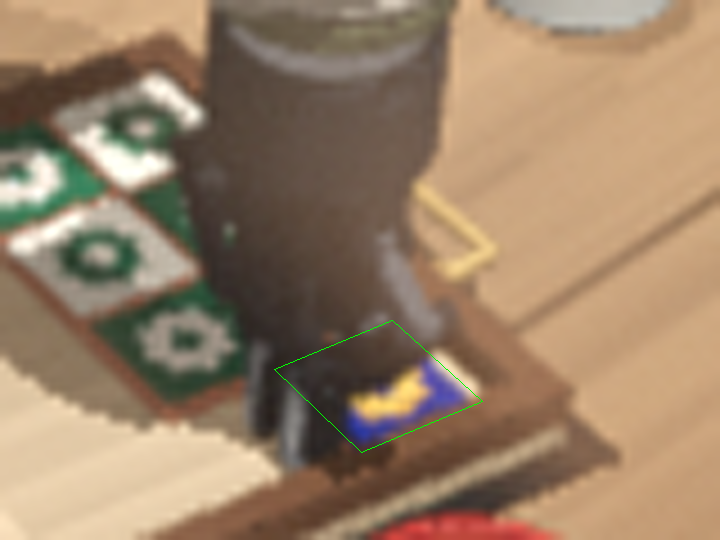

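About 10 mm to the end rail. Creeping on while watching force.

>>> move_arm(targets=[{"linear": [0.02, 0.001, 0], "rot": [0, 0, 0]}, {"linear": [0.02, 0.001, 0], "rot": [0, 0, 0]}, {"linear": [0.02, 0.001, 0], "rot": [0, 0, 0]}, {"linear": [0.01, 0, 0], "rot": [0, 0, 0]}, {"linear": [0.005, 0, 0], "rot": [0, 0, 0]}])

```text
clock: 12.27
tool_pos: [0.6123, 0.1282, 0.0155]
orientation: [3.14, 0.0, 1.371]
contact_force: [-0.4, -0.2, 0.2]
opening: 0.0118
```

>>> move_arm(targets=[{"linear": [0.01, 0, 0], "rot": [0, 0, 0]}, {"linear": [0.005, 0, 0], "rot": [0, 0, 0]}, {"linear": [0, 0, 0], "rot": [0, 0, 0]}])

```text
clock: 12.52
tool_pos: [0.6126, 0.13, 0.0155]
orientation: [3.14, 0.0, 1.371]
contact_force: [0.6, -0.2, 1.1]
opening: 0.012
```

>>> move_arm(targets=[{"linear": [0.01, 0, 0], "rot": [0, 0, 0]}, {"linear": [0, 0, 0], "rot": [0, 0, 0]}])

```text
clock: 12.68
tool_pos: [0.6128, 0.1312, 0.0155]
orientation: [3.14, 0.0, 1.371]
contact_force: [-0.5, -0.5, -0.1]
opening: 0.0123
```

>>> move_arm(targets=[{"linear": [0.008, 0, 0], "rot": [0, 0, 0]}, {"linear": [0.004, 0, 0], "rot": [0, 0, 0]}, {"linear": [0, 0, 0], "rot": [0, 0, 0]}])

```text
clock: 12.93
tool_pos: [0.6131, 0.1326, 0.0154]
orientation: [3.141, 0.0, 1.371]
contact_force: [-0.5, 0.5, 0.2]
opening: 0.0115
```

>>> move_arm(targets=[{"linear": [0.008, 0, 0], "rot": [0, 0, 0]}, {"linear": [0, 0, 0], "rot": [0, 0, 0]}])

```text
clock: 13.1
tool_pos: [0.6131, 0.1327, 0.0155]
orientation: [3.141, 0.002, 1.371]
contact_force: [-2.3, -4.0, 1.1]
opening: 0.0119
```

```bash
python3 -c "
from h import *
where()
im,_=manip.get_image('side'); m=tile(im)
overlay(im,.082,.137,0,(160,220,270,350),9,'pics/o.png')"
```

```text
clock 13.10 tray xy [0.0837 0.1031] z 0.0155 yaw-tray 1.5714 F [-2.3 -4.   1.1] op 0.012 q [ 0.03  0.76  1.38 -0.    1.    0.23]
side tile tray [0.0931 0.1393] size [0.0212 0.0438] ang deg 4.0 n 56 bbox x 0.082 0.1038 y 0.1176 0.1607
```

View pics/o.png

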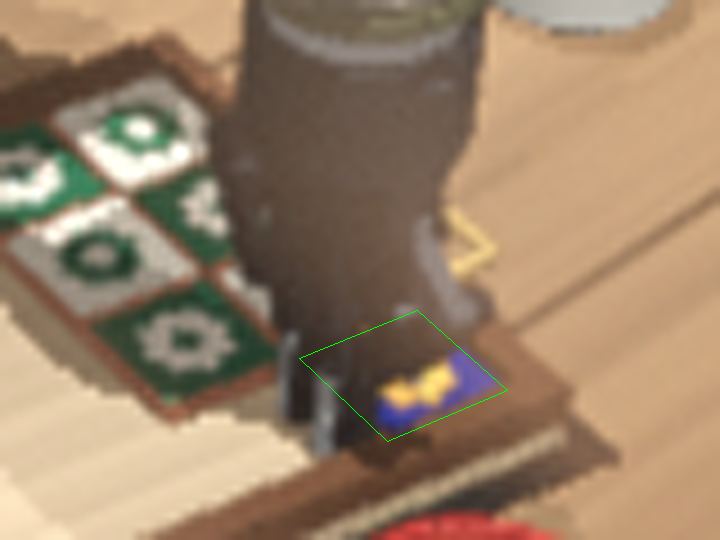

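End rail contact reached. I'll drag it slightly toward the far rail by fingertip friction, press home, then back straight off.

>>> move_arm(targets=[{"linear": [0.004, 0.006, 0], "rot": [0, 0, 0]}, {"linear": [0.004, 0.006, 0], "rot": [0, 0, 0]}, {"linear": [0.004, 0, 0], "rot": [0, 0, 0]}, {"linear": [0, 0, 0], "rot": [0, 0, 0]}])

```text
clock: 13.48
tool_pos: [0.6137, 0.1327, 0.0152]
orientation: [-3.139, 0.004, 1.371]
contact_force: [-7.6, -10.6, 5.4]
opening: 0.0119
```

>>> move_arm(targets=[{"linear": [-0.03, 0, 0], "rot": [0, 0, 0]}, {"linear": [-0.08, 0, 0], "rot": [0, 0, 0]}, {"linear": [-0.08, 0, 0], "rot": [0, 0, 0]}, {"linear": [0, 0, -0.1], "rot": [0, 0, 0]}, {"linear": [0, 0, -0.2], "rot": [0, 0, 0]}, {"linear": [0, 0, -0.25], "rot": [0, 0, 0]}, {"linear": [0, 0, -0.25], "rot": [0, 0, 0]}, {"linear": [0, 0, 0], "rot": [0, 0, 0]}])

```text
clock: 14.15
tool_pos: [0.6131, 0.1123, 0.1188]
orientation: [3.13, -0.002, 1.371]
contact_force: [1.2, 0.1, 1.6]
opening: 0.0119
```

```bash
python3 -c "
from h import *
where()
im,_=manip.get_image('side'); m=tile(im)
overlay(im,.082,.137,0,(160,220,270,350),9,'pics/p.png')
im,_=manip.get_image('top'); cv2.imwrite('pics/pt.png',im)"
```

```text
clock 14.15 tray xy [0.0878 0.0831] z 0.1188 yaw-tray 1.5712 F [1.2 0.1 1.6] op 0.012 q [-0.01  0.62  1.33 -0.    1.18  0.19]
side tile tray [0.0807 0.1371] size [0.0486 0.0462] ang deg 88.6 n 144 bbox x 0.0575 0.1038 y 0.1126 0.1618
```

View pics/p.png

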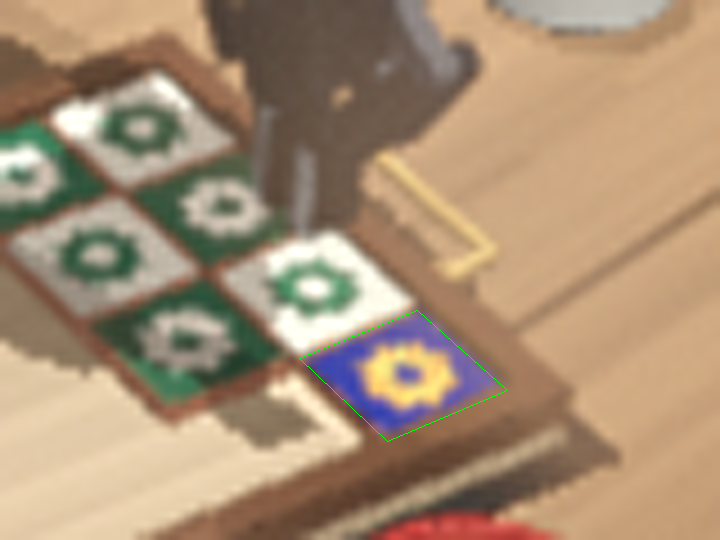

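View pics/pt.png

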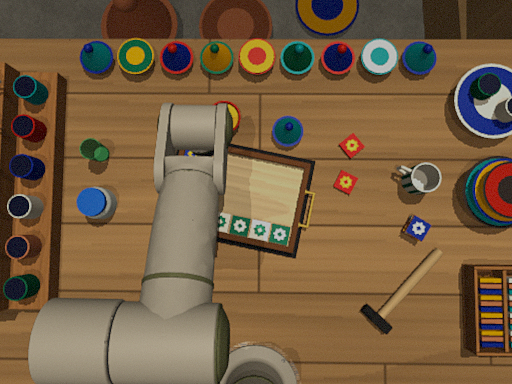

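The tile fits the predicted home outline exactly. I'll clear the arm for a final top view.

>>> move_arm(targets=[{"linear": [0, 0, -0.3], "rot": [0, 0, 0]}, {"linear": [0, 0, -0.3], "rot": [0, 0, 0]}, {"linear": [-0.2, -0.2, 0], "rot": [0, 0, 0]}, {"linear": [-0.25, -0.2, 0], "rot": [0, 0, 0]}, {"linear": [-0.25, -0.2, 0], "rot": [0, 0, 0]}, {"linear": [-0.28, 0, 0], "rot": [0, 0, 0]}, {"linear": [-0.28, 0, 0], "rot": [0, 0, 0]}, {"linear": [-0.28, 0, 0], "rot": [0, 0, 0]}, {"linear": [-0.28, 0, 0], "rot": [0, 0, 0]}, {"linear": [-0.28, 0, 0], "rot": [0, 0, 0]}, {"linear": [0, 0, 0], "rot": [0, 0, 0]}, {"linear": [0, 0, 0], "rot": [0, 0, 0]}])

```text
clock: 15.25
tool_pos: [0.489, -0.1214, 0.1825]
orientation: [-3.141, -0.001, 1.368]
contact_force: [-0.9, 1.2, 0.7]
opening: 0.0119
```

```bash
python3 -c "
from h import *
where()
im,_=manip.get_image('top'); tile(im,'top'); overlay(im,.082,.137,0,(125,265,150,325),4,'pics/q.png','top')
a=cv2.imread('pics/top0.png'); np.set_printoptions(precision=2)
# shift of laid tiles by phase correlation on small patches
for n,b in dict(laid_a=(166,183,181,198),laid_b=(169,187,199,217),glued=(205,224,171,190),bowl=(98,135,205,243),tagine=(112,148,270,306),glass=(135,165,78,112),tub=(184,220,74,118),spare=(214,242,402,432),mug=(160,197,394,442),mallet=(248,333,360,442)).items():
    t=a[b[0]:b[1],b[2]:b[3]]; s=im[b[0]-4:b[1]+4,b[2]-4:b[3]+4]
    r=cv2.matchTemplate(s,t,cv2.TM_CCOEFF_NORMED); print(n,cv2.minMaxLoc(r)[1],np.array(cv2.minMaxLoc(r)[3])-4)
"
```

```text
clock 15.25 tray xy [ 0.0127 -0.1707] z 0.1825 yaw-tray 1.5683 F [-0.9  1.2  0.7] op 0.012 q [-0.48  0.31  1.63  0.    1.2  -0.27]
top tile tray [0.0806 0.1357] size [0.0506 0.0522] ang deg 0.4 n 288 bbox x 0.0551 0.1059 y 0.1098 0.1619
laid_a 0.9982616305351257 [0 0]
laid_b 0.9971188306808472 [0 0]
glued 0.9983668923377991 [0 0]
bowl 0.9897211194038391 [0 0]
tagine 0.992084264755249 [0 0]
glass 0.9877429008483887 [0 0]
tub 0.995181679725647 [0 0]
spare 0.9959568977355957 [0 0]
mug 0.9952409863471985 [0 0]
mallet 0.9205113053321838 [0 0]
```

View pics/q.png

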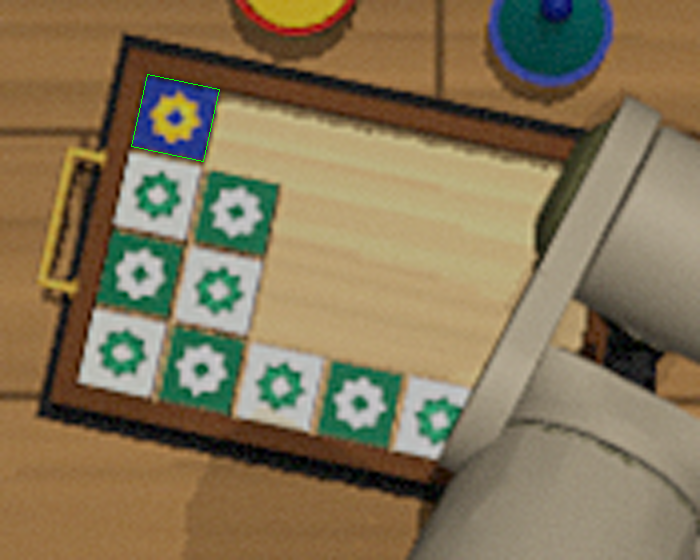

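The blue tile at (175,118) fills the corner with no gap to either rail, and nothing else has moved. Handing in.

```bash
python3 -c "
from h import *
print(manip.job_done()); where()"
```

```text
the job is handed in; nothing more can be done
None
the job is handed in; nothing more can be done
```

The blue tile is home in the tray's empty corner, and I handed the job in at about 15 s. `job_done` reports no verdict, so what follows rests on my own checks.

- **Across to the far rail:** I pushed the tile with two slightly opened fingertips. It lay square and was pressed on the far rail at tray y ≈ -0.072 with about 12 N, well before the dry-laid tiles.
- **Along to the corner:** I turned the gripper 90° and slid the tile along the rail past both laid tiles. I pressed it into the corner with about 13 N, then backed off and cleared the arm.
- **Tile position:** The top view gives tray (0.081, 0.136), 0.4° off square. The side view gives (0.081, 0.137) and reads 1.4° off, but the rail hides the tile's far edge there. The target is (0.082, 0.137), and I could see no gap to either rail.
- **Everything else:** Picture matching showed no shift of either laid tile or of any bystander. The mallet matched least well, at 0.92, also with no shift.
- **Missed check:** The state print after handing in gave no reading, because the interface had already closed. The arm was last seen raised clear, with its tips 18 cm above the table.

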